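Clamp the bench post with a U-bolt

TASK

Take the U-bolt out of its wooden storage block by its wooden grip, pass both legs down around the round steel post and through the two holes of the sliding plate beneath it, and press it upright and fully home so that its crossbar rests on the post, then let go. The plate has been left anywhere along its travel, so feel for the holes gently: never push the U-bolt against the stand with more than about 25 N, and leave the dye bottle, the tin and the mallet where they are.

Things in the scene. Friction and masses are not known exactly. Their poses are not given: they have to be found in the camera images.
- ubolt_grip (a point): Centre of the beech grip of the loose steel U-bolt (0.14-0.28 kg), standing legs down in the block. Grip 14 (own x, hold across this) x 30 (y) x 42 mm (z, up), on the middle of a 10 mm round crossbar along y whose underside is 31 mm below this point. Two straight 10 mm round legs at y = +-24 mm, ends 101 mm below this point (70 mm under the bar), chamfered 1 mm. A half turn about z changes nothing.
- block: Fixed wooden storage block, 70 (x) x 110 (y) x 55 mm high, origin at the centre of its underside. Two loose 14 mm holes, 43 mm deep, at y = +-24 mm hold the U-bolt's legs; U-bolt y lies along block y. Lift the U-bolt straight up 55 mm or more to free it.
- stand: Fixed stand, 260 (x) x 130 mm (y), origin at the centre of its underside, z up. A round steel post, 32 mm diameter, lies along x, axis 69 mm above the origin, on two end blocks 22 mm thick at x = +-98 mm, 76 mm high. Two side rails, 47 mm high, at y = +-56 mm guide the plate under the post.
- post_top (a point): Point on the top line of the fixed post at its middle, 85 mm above the stand's origin; axes as the stand's. Fully home, the U-bolt's crossbar rests on the post: grip centre 31 mm above this point (30 mm lower than with its leg ends on top of the plate).
- travel_end (a point): Fixed point midway between the holes when the plate is at the -x end of its travel, level with its top: x = -16 mm, 45 mm above the stand's origin. Axes as the stand. Dark steel plate 100 (x) x 100 (y) x 10 mm; through holes of 14 mm, chamfered 1 mm, at y = +-24 mm, one each side of the post. It slides stiffly (12 N) along x; its holes are left 6 to 32 mm from here towards +x: unmeasured but visible from above.
- plunger_level (a point): Fixed point 16 mm below the plate's top, under travel_end: the level of two brass spring plungers carried under the plate, one bearing on each leg from outside. Passing them and pushing on takes 2 to 8 N in all; they keep the U-bolt from dropping home by itself.
- dye_mid (a point): Centre of a loose amber dye bottle, 52 mm diameter, 100 mm tall, standing: a bystander.
- tin_mid (a point): Centre of a loose flat aluminium tin, 68 mm diameter, 45 mm tall, standing: a bystander.
- mallet_grip (a point): Grip of a loose mallet, 180 mm long, lying on the table, its head towards own +x: a bystander.
Mind the look-alikes: they are no part of the job. Leave any blue look-alike of the block alone.

How it is judged:
By the outcome, as a careful person would: the job done as asked, in the order asked, and still so for the second after the job is handed in, with the robot touching nothing.
It also fails if it takes over 64 s, if anything falls off the work surface, if the arm or the gripper's body presses on something with over 40 N, if the wrist force passes 120 N, or if a joint passes its speed limit or range.

ROBOT

A 6-joint arm with a two-finger parallel gripper is mounted at the origin on the work surface. World frame = base frame: x ahead of the robot, y to its left, z up, the work surface at z = 0. Lengths are in m, angles in degrees, forces in N, time in s.
With the tool pointing down it reaches from about 0.35 to 0.85 m from the base axis. Payload 8.1 kg.
Tool frame: the origin (TCP) lies at the very end of the fingers, on their centre line; the grasp point (between the pads) lies env.hold_point_z behind it (env.hold_point_z is the distance from the TCP to the grasp point, in m); x points along the fingers, y is the direction in which the jaws open and shut, and the axes are right-handed (so a half turn about x gives the same grasp; the last joint's range is limited). The gripper opens to 93 mm and grips with 3 to 60 N. Pads are 15 mm wide; open, the fingers measure 128 mm over their backs; the gripper's body (75 mm by 188 mm) begins 65 mm behind the grasp point.
Start: joints at [-82.128, 7.471, 85.268, -0, 87.261, -4.893], TCP at [0.133, -0.585, 0.219] pointing down, gripper open.
Joint ranges: [-169.43, 169.43], [-51.17, 129.36], [1.28, 143.12], [-76.62, 256.62], [0, 156.53], [-152.29, 152.29]. Speed limits (degrees/s): [136.94, 136.94, 159.86, 180, 180, 180].

INTERFACE

Orientations are given as a 3x3 rotation matrix whose columns are the frame's x, y, z axes.
In Python, from cell import env, get_image, camera_info gives the robot as it stands.
- The arm moves only by the shell command python3 -m inch 'ROWS' [FORCE]. ROWS is JSON, a list of rows, each a list of 7 numbers: the turn, a rotation vector about the world's x, y, z in units of 5 degrees (1.0 is 5 degrees), then the shift along the world's x, y, z in units of 25 mm (1.0 is 25 mm), then the closure, from -1 (fully open) to 1 (shut), so that 0 is half open. In form: [[wx, wy, wz, tx, ty, tz, jaw], ...]. A call has 1 to 5 rows; each row shifts and turns the commanded pose from where the row before left it; what a row does not reach is not made up. A row lasts 1/8 s, in which the tool goes at most 62.5 mm and 10.7 degrees, less where a joint would pass 70% of its speed; a pose out of reach is approached as far as the arm can. A call is refused whole if a number of a shift passes 1 or a number of a turn 1, either way. A call with a gripper value outside its range is refused whole. The fingers move at their own pace and stop on an object; FORCE is the grip in N (left out, the last holds). Time passes only in rows, so rows that do not move let the fingers close. It gives the time, the measured TCP pose, the force and the opening at its end, in the units of the state.
- env.get_state(): the state, without advancing time (a new reading comes with each control period).
- get_image(name): name is "scene" or "top"; returns (picture, depth): 400x640x3 uint8, blue, green, red; 400x640 float32, m along the optical axis (not along the pixel's ray), 0 where there is no reading.
- camera_info(name): a dict with "vertical_fov" (degrees; the focal length in pixels is half the picture's height over the tangent of half this angle, whatever the lens; pixels are square), "cx", "cy" (the principal point, pixels), "R" (3x3) and "t" (3): a world point X has camera coordinates R X + t. Camera axes: x right, y down, z forward; pixel columns grow to the right and rows downward; lengths in m; the calibration is good to about 2 mm. A picture is of the moment at which its call begins. camera_info takes no time and is no camera call.
- env.close_job(): hands the job in, once; it reports no verdict.
The state is a dict: "time": time; "joints": joint angles; "dq": joint speeds; "joint_torque": joint torques, N m; "position": TCP position; "ee_rot": TCP orientation; "contact_force": force on the tool from outside, world axes, zero at the start; "torque": the same for the moment, N m; "width": finger opening in m.
Only numpy, scipy, OpenCV 4.12 (cv2) and the standard library are available. Lean on these libraries where they do the work, as an engineer would, in place of code of your own. Each camera call takes 0.05 s, during which the arm holds its last target.

## Working session

There is one attempt and no reset: what is moved stays moved. The work goes in short steps, Python scripts to look and compute and a shell command to move; the robot and the scene stay as the last step left them, time stands still between calls to the robot, and variables do not carry over. Pictures are saved under pics/ and viewed, and the job is handed in when it is done.

```bash
ls; mkdir -p pics; python3 - <<'E'
from cell import env,get_image,camera_info
import cv2,numpy as np
for n in("scene","top"):
    p,d=get_image(n); cv2.imwrite(f"pics/{n}0.png",p); np.save(f"/tmp/{n}0.npy",d)
    print(n,camera_info(n))
s=env.get_state();print(s,env.hold_point_z)
E
```

```text
pics
scene {'vertical_fov': 52.7742621385671, 'cx': 316.50819704583324, 'cy': 204.08836747710578, 'R': array([[-0.3132112 ,  0.94958374, -0.0137645 ],
       [ 0.69504655,  0.21932968, -0.68469321],
       [-0.64715457, -0.22402055, -0.72870141]]), 't': array([ 0.16246129, -0.32238588,  1.22065377])}
top {'vertical_fov': 52.11082409826992, 'cx': 319.20938453724216, 'cy': 204.7526002281501, 'R': array([[-0.01964552, -0.99966694,  0.01673498],
       [-0.98741949,  0.01677271, -0.15723046],
       [ 0.1568974 , -0.01961332, -0.98742013]]), 't': array([5.47657065e-04, 5.54106194e-01, 8.87686315e-01])}
{'time': 0.1, 'joints': array([-8.21273684e+01,  7.51320322e+00,  8.53224958e+01, -1.23437352e-03,
        8.72621847e+01, -4.89271456e+00]), 'dq': array([-0.00396156, -0.15135591, -0.1840257 ,  0.01773346,  0.00384749,
       -0.00501058]), 'joint_torque': array([ 6.15994031e-04, -5.61342788e+01, -4.93098700e+01,  7.69839529e-02,
        2.90998531e-02, -6.31431180e-05]), 'position': array([ 0.13252126, -0.58465029,  0.21767232]), 'ee_rot': array([[-2.55317330e-04,  2.20959468e-01, -9.75282958e-01],
       [ 1.68934304e-03, -9.75281503e-01, -2.20959581e-01],
       [-9.99998540e-01, -1.70400229e-03, -1.24270071e-04]]), 'contact_force': array([-0.13826088,  0.46898735,  0.70002491]), 'torque': array([ 0.057476  ,  0.0110335 , -0.01164319]), 'width': 0.09310619993647815} 0.0188
```

View pics/scene0.png

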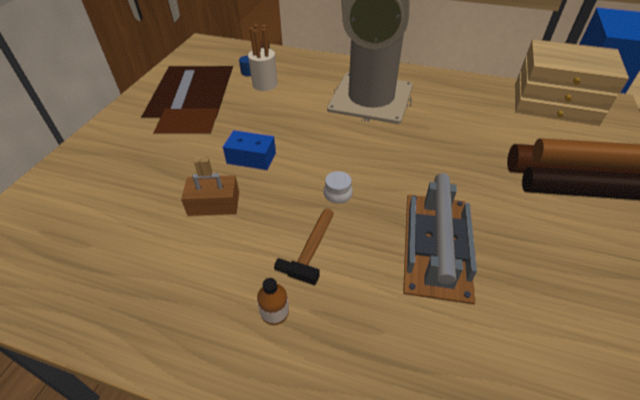

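View pics/top0.png

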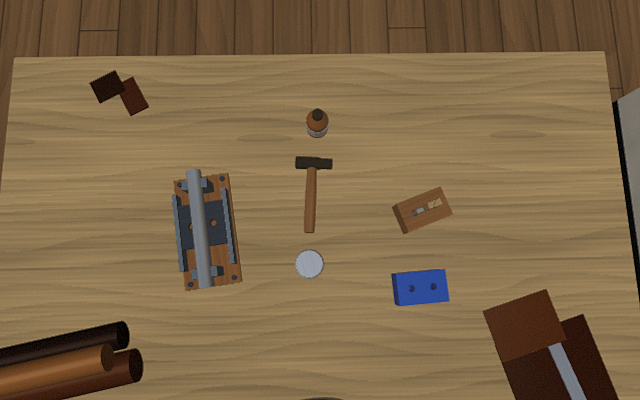

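The U-bolt could be confused with these things (top-view pixels):
- The brown block holding a steel bar and beech grip at (428,208), or (205,185) in the scene view. I choose this one.
- The blue look-alike block at (420,287), which is empty.
- The brown pieces at (120,92), which are clutter.

The stand is at (207,230), and its plate holes show near (192,226) and (213,222). I'll check close crops next.

```bash
python3 - <<'E'
import cv2,numpy as np
t=cv2.imread("pics/top0.png");s=cv2.imread("pics/scene0.png")
r=lambda im,k:cv2.resize(im,None,fx=k,fy=k,interpolation=cv2.INTER_CUBIC)
a=r(t[175:245,380:470],6);b=r(s[145:225,170:290],5)
c=np.zeros((600,800,3),np.uint8)
b=r(s[145:220,170:250],5);a=r(t[180:240,385:465],5)
c[:a.shape[0],:400]=a;c[:b.shape[0],400:800]=b
cv2.imwrite("pics/crop_u.png",c[:380])
a=r(t[160:300,165:250],4);b=r(s[165:305,395:485],4)
c=np.zeros((560,800,3),np.uint8);c[:,:340]=a;c[:,360:720]=b
cv2.imwrite("pics/crop_s.png",c)
E
```

```text
(no output)
```

View pics/crop_u.png

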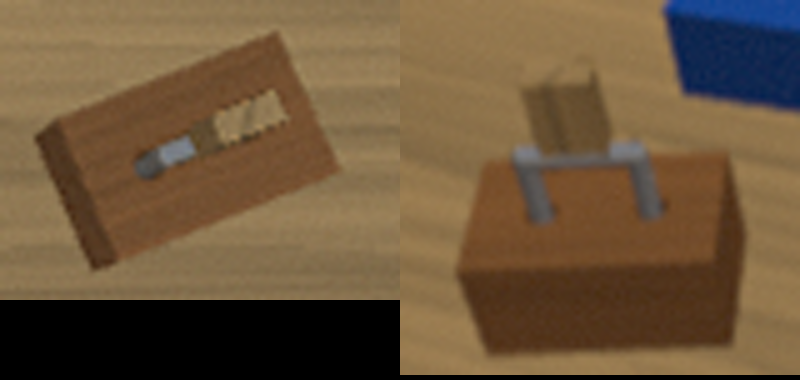

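View pics/crop_s.png

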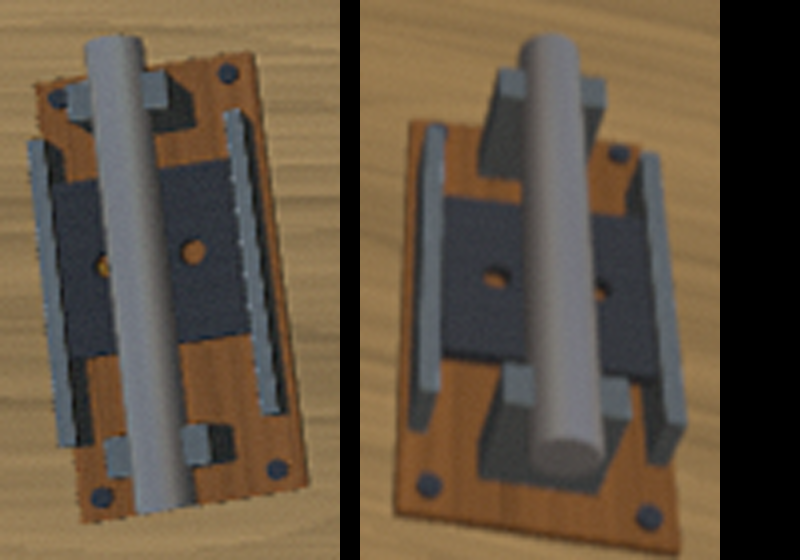

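The crops confirm the choice: a steel U with a beech grip stands in the brown block, and the plate holes are visible on both sides of the post. Next I measure.

```bash
cat > h.py <<'E'
import numpy as np,cv2
from cell import env,get_image,camera_info
def f(c): return 200/np.tan(np.radians(c["vertical_fov"]/2))
def cast(n,px,z):
    c=camera_info(n);px=np.atleast_2d(np.asarray(px,float))
    d=np.c_[(px[:,0]-c["cx"])/f(c),(px[:,1]-c["cy"])/f(c),np.ones(len(px))]@c["R"]
    o=-c["R"].T@c["t"]
    return o+d*((z-o[2])/d[:,2])[:,None]
def proj(n,X):
    c=camera_info(n);q=np.atleast_2d(X)@c["R"].T+c["t"]
    return q[:,:2]/q[:,2:]*f(c)+[c["cx"],c["cy"]]
E
python3 - <<'E'
from h import *
np.set_printoptions(precision=4,suppress=True)
for n,(x0,y0,x1,y1) in {"top":(165,160,250,300),"scene":(395,165,485,305)}.items():
    im=cv2.imread(f"pics/{n}0.png");hsv=cv2.cvtColor(im,cv2.COLOR_BGR2HSV)
    c=camera_info(n);print(n,"cam pos",-c["R"].T@c["t"])
    # holes: saturated orange inside the plate
    m=((hsv[...,1]>90)).astype(np.uint8)
    roi={"top":[(186,220,196,232),(206,215,220,230)],"scene":[(512,228,525,242),(540,232,555,245)]}[n]
    if n=="scene": roi=[(422,228,437,242),(448,230,460,245)]
    for r in roi:
        sub=hsv[r[1]:r[3],r[0]:r[2]]
        mm=(sub[...,1]>90)&(sub[...,0]<25)
        ys,xs=np.nonzero(mm); 
        if len(xs):
            p=[xs.mean()+r[0],ys.mean()+r[1]];print("hole",p,len(xs),cast(n,p,.040)[0],xs.min()+r[0],xs.max()+r[0],ys.min()+r[1],ys.max()+r[1])
    hs=hsv[y0:y1,x0:x1]
# block & grip
for n,(x0,y0,x1,y1) in {"top":(385,180,465,240),"scene":(170,145,245,220)}.items():
    im=cv2.imread(f"pics/{n}0.png");hsv=cv2.cvtColor(im,cv2.COLOR_BGR2HSV)[y0:y1,x0:x1]
    for y in range(0,0): print()
    if n=="top":
        for (u,v) in [(428,208),(436,203),(436,205),(405,215),(415,200),(424,208),(395,190)]: print((u,v),im[v,u],cv2.cvtColor(im,cv2.COLOR_BGR2HSV)[v,u],np.load("/tmp/top0.npy")[v,u])
E
```

```text
top cam pos [0.4079 0.0087 0.9636]
hole [np.float64(190.15384615384616), np.float64(226.0)] 13 [0.511  0.2824 0.04  ] 189 191 224 228
hole [np.float64(212.75), np.float64(222.67857142857142)] 28 [0.5177 0.2318 0.04  ] 210 215 220 225
scene cam pos [1.0649 0.1899 0.671 ]
hole [np.float64(428.1333333333333), np.float64(234.6)] 15 [0.5168 0.2346 0.04  ] 426 430 233 236
hole [np.float64(454.5), np.float64(238.0)] 6 [0.5098 0.2852 0.04  ] 454 455 237 239
(428, 208) [ 52  82 102] [ 18 125 102] 0.85211134
(436, 203) [ 83 122 144] [ 19 108 144] 0.84416044
(436, 205) [ 90 130 157] [ 18 109 157] 0.843029
(405, 215) [ 52  80 115] [ 13 140 115] 0.92119646
(415, 200) [ 45  74 107] [ 14 148 107] 0.92658854
(424, 208) [38 73 92] [ 19 150  92] 0.87571555
(395, 190) [ 85 123 148] [ 18 109 148] 0.9843925
```

```bash
cat >> h.py <<'E'
def cloud(n,d):
    c=camera_info(n);v,u=np.mgrid[:400,:640]
    P=np.stack([(u-c["cx"])/f(c)*d,(v-c["cy"])/f(c)*d,d],-1)
    P=(P-c["t"])@c["R"]; P[d==0]=np.nan
    return P
def rect(P):
    (cx,cy),(w,h),a=cv2.minAreaRect((P[:,:2]*1000).astype(np.float32))
    if w<h: a+=90;w,h=h,w
    return np.array([cx,cy,w,h,(a+90)%180-90])
E
python3 - <<'E'
from h import *
np.set_printoptions(precision=4,suppress=True)
for n in("top","scene"):
    P=cloud(n,np.load(f"/tmp/{n}0.npy"));X,Y,Z=P[...,0],P[...,1],P[...,2]
    print(n)
    for nm,c,zr in [("block",(.46,-.25),(.05,.06)),("grip",(.46,-.27),(.128,.140)),("bar",(.46,-.27),(.084,.097)),("post",(.51,.26),(.078,.09)),("stand all",(.51,.26),(.008,.1)),("table",(.45,0),(-.01,.01)),("plate",(.51,.26),(.040,.0465)),("cen",(.51,.26),(.067,.078))]:
        m=(abs(X-c[0])<.17)&(abs(Y-c[1])<.1)&(Z>zr[0])&(Z<zr[1])
        q=P[m]
        if len(q)>4: print(nm,len(q),q.mean(0),rect(q), "z",np.percentile(q[:,2],[5,50,95]))
        if nm=="post":
            # line fit through the points + radial
            from scipy.optimize import least_squares
            m=(abs(X-.51)<.13)&(abs(Y-.26)<.05)&(Z>.07)&(Z<.09);q=P[m]
            g=lambda p:np.hypot((q[:,1]-p[0]-p[1]*(q[:,0]-.51)),q[:,2]-p[2])-.016
            r=least_squares(g,[.26,.1,.069],loss="soft_l1",f_scale=.001);print("post fit y0,slope,z",r.x,np.degrees(np.arctan(r.x[1])),"rms",np.sqrt(np.mean(r.fun**2)),"xr",q[:,0].min(),q[:,0].max())
E
```

```text
top
block 2892 [ 0.444  -0.237   0.0556] [ 459.1331 -242.1441  267.0943  127.5264   -3.021 ] z [0.0529 0.0556 0.0582]
grip 102 [ 0.5392 -0.2456  0.1343] [ 539.4116 -246.1114   29.9198   13.8702  -69.5305] z [0.1313 0.1345 0.1369]
bar 37 [ 0.5321 -0.2278  0.0914] [ 535.1163 -238.6355   39.709     9.6713  -76.0213] z [0.0865 0.0915 0.096 ]
post 1439 [0.502  0.2514 0.0828] [504.4905 253.9776 259.3449  46.4989   7.1674] z [0.0788 0.083  0.0865]
post fit y0,slope,z [0.2537 0.1393 0.0689] 7.931430145436167 rms 0.003060050175008905 xr 0.3803370479204472 0.6340165622607514
stand all 6391 [0.5009 0.2468 0.0458] [504.8353 252.1441 259.4901 129.9745   7.8778] z [0.0091 0.0455 0.0847]
table 11235 [ 0.4412 -0.0009  0.0004] [450.0462   0.011  339.8907 199.9588   0.0028] z [-0.0024  0.0004  0.0032]
plate 1433 [0.5121 0.2517 0.0446] [504.6209 252.9882 213.1359 123.4872   7.7861] z [0.0419 0.0448 0.0463]
cen 593 [0.502  0.2465 0.0748] [504.2395 252.9775 258.0922  57.0145   8.0254] z [0.0695 0.0753 0.0778]
scene
block 1876 [ 0.4676 -0.2329  0.0541] [ 458.6216 -236.4526  269.3382  127.9315   -3.273 ] z
[... 207 characters left out ...]
19  -66.0684] z [0.0845 0.0897 0.0954]
post 1360 [0.5212 0.2587 0.0823] [506.9664 251.3442 259.4765  38.277    8.0047] z [0.0788 0.0826 0.0852]
post fit y0,slope,z [0.2581 0.1391 0.0683] 7.9187976539915 rms 0.0032208372727209806 xr 0.3803701922441098 0.6360863225808974
stand all 7087 [0.5331 0.2577 0.0447] [505.5565 256.9967 261.4228 129.5249   8.1124] z [0.0088 0.0448 0.0838]
table 8115 [ 0.4696  0.0008 -0.0006] [449.9693   0.0403 339.9158 199.9261   0.0077] z [-0.0026 -0.0007  0.0013]
plate 1838 [0.5174 0.258  0.0444] [506.7768 257.6301 215.2057 122.3196   7.8147] z [0.0419 0.0446 0.0463]
cen 726 [0.5327 0.257  0.0743] [505.3827 257.4591 260.564   56.1283   7.9173] z [0.0687 0.0749 0.0777]
```

Camera disagreement is about 5 mm in y, and it is the same at both the U-bolt and the stand, so a constant bias. I'll go above the grip first, then calibrate the cameras on the gripper.

```bash
python3 -m inch '[[0,0,0.99,0.8,0.68,0,-1],[0,0,0.99,0.8,0.68,0,-1],[0,0,0.99,0.8,0.68,0,-1],[0,0,0.99,0.8,0.68,0,-1],[0,0,0.99,0.8,0.68,0,-1]]' 20
python3 -m inch '[[0,0,0.99,0.8,0.68,0,-1],[0,0,0.99,0.8,0.68,0,-1],[0,0,0.99,0.8,0.68,0,-1],[0,0,0.99,0.8,0.68,0,-1],[0,0,0.99,0.8,0.68,0,-1]]'
python3 -m inch '[[0,0,0.99,0.8,0.68,0,-1],[0,0,0.99,0.8,0.68,0,-1],[0,0,0.99,0.8,0.68,0,-1],[0,0,0.99,0.8,0.68,0,-1],[0,0,0.99,0.8,0.68,0,-1]]'
```

```text
time: 0.72
position: [0.2331, -0.4993, 0.2181]
ee_rot: [[-0.0, 0.611, -0.792], [0.001, -0.792, -0.611], [-1.0, -0.001, -0.0]]
contact_force: [1.0, -0.9, 0.0]
width: 0.0929
time: 1.35
position: [0.333, -0.4143, 0.2181]
ee_rot: [[-0.0, 0.886, -0.463], [0.001, -0.463, -0.886], [-1.0, -0.001, -0.0]]
contact_force: [-0.3, -0.0, 0.5]
width: 0.0931
time: 1.98
position: [0.433, -0.3293, 0.2181]
ee_rot: [[-0.001, 0.999, -0.049], [0.001, -0.049, -0.999], [-1.0, -0.001, -0.001]]
contact_force: [-0.2, 0.4, -0.9]
width: 0.0928
```

```bash
python3 -m inch '[[0,0,0.99,0.85,0.68,0,-1],[0,0,0.99,0.85,0.68,0,-1],[0,0,0.99,0.85,0.68,0,-1],[0,0,0.99,0.85,0.68,0,-1],[0,0,0.99,0.85,0.68,0,-1]]'
python3 - <<'E'
from h import *
np.set_printoptions(precision=4,suppress=True)
s=env.get_state();print(s["position"],s["joints"])
out=[]
for n,(x0,y0) in (("top",(340,130)),("scene",(100,60))):
    p,d=get_image(n);cv2.imwrite(f"pics/{n}1.png",p);np.save(f"/tmp/{n}1.npy",d)
    print(n,proj(n,[s["position"],[.54,-.244,.134]]))
    out.append(cv2.resize(p[y0:y0+180,x0:x0+200],None,fx=2,fy=2,interpolation=cv2.INTER_CUBIC))
cv2.imwrite("pics/c1.png",np.hstack(out))
E
```

```text
time: 2.6
position: [0.5392, -0.2444, 0.218]
ee_rot: [[-0.001, 0.928, 0.373], [0.0, 0.373, -0.928], [-1.0, -0.001, -0.001]]
contact_force: [0.3, 0.3, -0.4]
width: 0.0931
[ 0.5392 -0.2444  0.218 ] [-29.3419   6.3151  86.5787  -0.0022  87.1641 -51.2717]
top [[446.965  195.7787]
 [433.5192 202.6892]]
scene [[189.6689 125.0453]
 [199.5845 159.1491]]
```

View pics/c1.png

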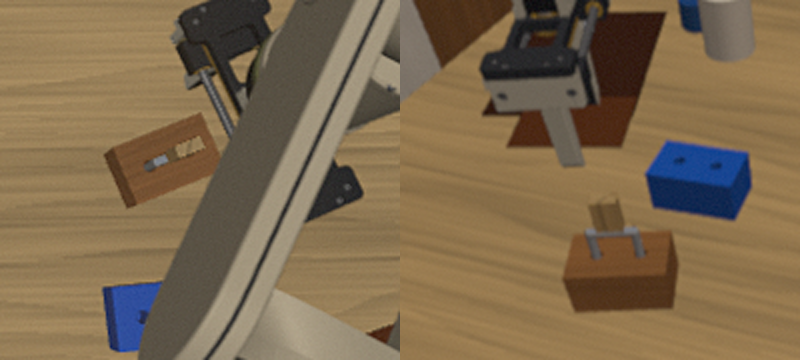

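The scene picture shows the front finger's tip at about (185,141), in line with the grip at (201,165), and the blue block is clear. I descend and grip.

```bash
python3 -m inch '[[0,0,0,0,0,-1,-1],[0,0,0,0,0,-1,-1],[0,0,0,0,0,-1,-1],[0,0,0,0,0,-1,-1],[0,0,0,0,0,-0.8,-1]]'
python3 -m inch '[[0,0,0,0,0,0,0],[0,0,0,0,0,0,0.5],[0,0,0,0,0,0,0.7],[0,0,0,0,0,0,1],[0,0,0,0,0,0,1]]' 30
python3 - <<'E'
from h import *
out=[]
for n,(x0,y0) in (("top",(340,130)),("scene",(100,80))):
    p,d=get_image(n);cv2.imwrite(f"pics/{n}2.png",p)
    out.append(cv2.resize(p[y0:y0+180,x0:x0+200],None,fx=2,fy=2,interpolation=cv2.INTER_CUBIC))
cv2.imwrite("pics/c2.png",np.hstack(out))
s=env.get_state();print(s["position"],s["width"],s["contact_force"],s["torque"])
E
```

```text
time: 3.32
position: [0.5378, -0.2454, 0.0971]
ee_rot: [[-0.001, 0.929, 0.369], [0.0, 0.369, -0.929], [-1.0, -0.001, -0.001]]
contact_force: [0.7, -0.5, -0.0]
width: 0.0928
time: 3.95
position: [0.5391, -0.2453, 0.0991]
ee_rot: [[0.001, 0.929, 0.371], [-0.0, 0.371, -0.929], [-1.0, 0.0, 0.001]]
contact_force: [0.2, 0.4, 0.1]
width: 0.0476
[ 0.53891661 -0.24519116  0.09880117] 0.03960267223485006 [-1.02182236 -0.07728624  0.01975043] [-0.02477393 -0.06565243  0.05081602]
```

View pics/c2.png

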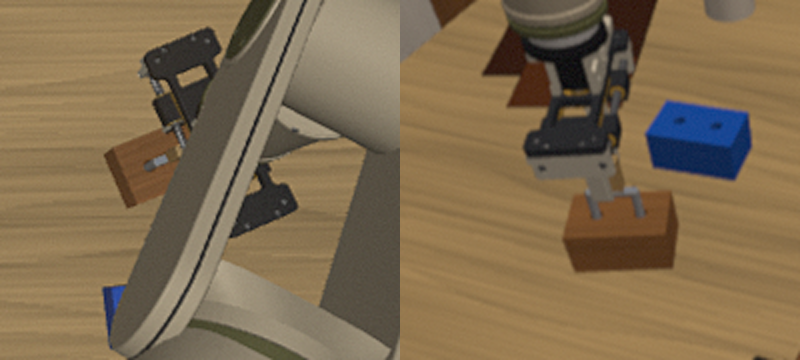

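```bash
python3 -m inch '[[0,0,0,0,0,0,1],[0,0,0,0,0,0,1],[0,0,0,0,0,0,1],[0,0,0,0,0,0,1]]' 30
python3 - <<'E'
from h import *
out=[]
for n,(x0,y0) in (("top",(340,130)),("scene",(150,120))):
    p,d=get_image(n);cv2.imwrite(f"pics/{n}3.png",p)
    k=2 if n=="top" else 4
    out.append(cv2.resize(p[y0:y0+360//k,x0:x0+400//k],None,fx=k,fy=k,interpolation=cv2.INTER_CUBIC))
cv2.imwrite("pics/c3.png",np.hstack(out))
s=env.get_state();print(s["position"],s["width"],s["contact_force"],s["torque"])
E
```

```text
time: 4.55
position: [0.5388, -0.2452, 0.0986]
ee_rot: [[-0.0, 0.929, 0.371], [0.0, 0.371, -0.929], [-1.0, -0.0, -0.0]]
contact_force: [-0.0, -0.2, 0.7]
width: 0.0139
[ 0.53879582 -0.24514122  0.0985738 ] 0.013828611220081609 [-0.49929729  0.04498194 -0.06803916] [ 0.02611295 -0.09390268 -0.027793  ]
```

View pics/c3.png

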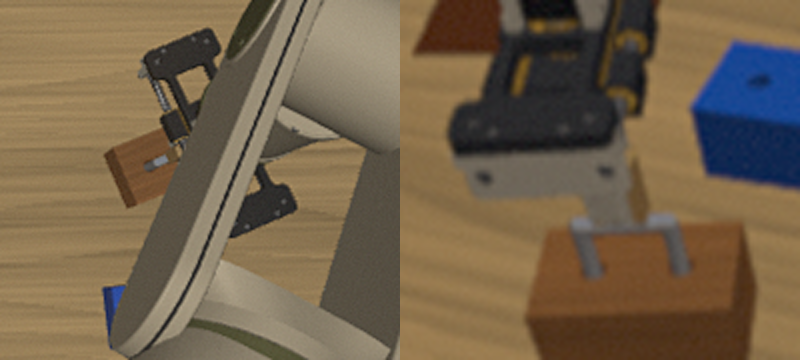

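Grip is closed at 13.9 mm. In the scene crop the finger's middle (610) is a few mm off the bar's middle (625) along the bar, which I'll measure after lifting. Lifting straight up.

```bash
python3 -m inch '[[0,0,0,0,0,0.4,1],[0,0,0,0,0,0.8,1],[0,0,0,0,0,0.8,1],[0,0,0,0,0,0.9,1],[0,0,0,0,0,1,1]]' 40
python3 -m inch '[[0,0,0,0,0,1,1],[0,0,0,0,0,0,1]]'
python3 - <<'E'
from h import *
np.set_printoptions(precision=4,suppress=True)
out=[]
s=env.get_state();print(s["position"],s["width"],s["contact_force"],s["torque"])
for n,(x0,y0) in (("top",(380,130)),("scene",(140,90))):
    p,d=get_image(n);cv2.imwrite(f"pics/{n}4.png",p);np.save(f"/tmp/{n}4.npy",d)
    k=4
    out.append(cv2.resize(p[y0:y0+360//k,x0:x0+400//k],None,fx=k,fy=k,interpolation=cv2.INTER_CUBIC))
    print(n,proj(n,s["position"]))
cv2.imwrite("pics/c4.png",np.hstack(out))
E
```

```text
time: 5.28
position: [0.5391, -0.2453, 0.1986]
ee_rot: [[0.001, 0.929, 0.371], [-0.001, 0.371, -0.929], [-1.0, 0.001, 0.001]]
contact_force: [0.0, 1.0, -1.7]
width: 0.0139
time: 5.52
position: [0.5406, -0.2461, 0.2254]
ee_rot: [[0.006, 0.929, 0.371], [-0.003, 0.371, -0.929], [-1.0, 0.004, 0.005]]
contact_force: [1.1, 0.3, -2.0]
width: 0.0137
[ 0.5406 -0.2461  0.2254] 0.013669692764288876 [ 1.0558  0.3265 -2.0366] [-0.0893 -0.1369  0.046 ]
top [[449.1447 194.3161]]
scene [[187.5423 122.0544]]
```

View pics/c4.png

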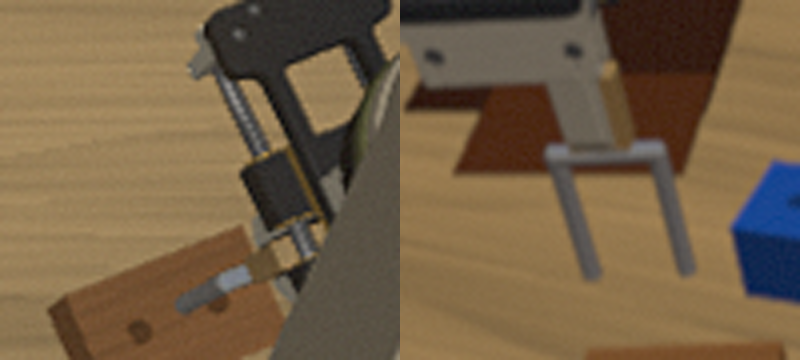

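The scene crop shows the U-bolt hanging free, with leg ends at crop (590,277) and (685,272). The top crop shows both block holes empty. I carry it over the stand with the legs about 50 mm above the post.

```bash
R='' ; python3 -m inch '[[0,0,-0.14,-0.05,0.4,0,1],[0,0,-0.14,-0.05,0.8,0,1],[0,0,-0.14,-0.05,1,0,1],[0,0,-0.14,-0.05,1,0,1],[0,0,-0.14,-0.05,1,0,1]]'
python3 -m inch '[[0,0,-0.14,-0.05,1,0,1],[0,0,-0.14,-0.05,1,0,1],[0,0,-0.14,-0.05,1,0,1],[0,0,-0.14,-0.05,1,0,1],[0,0,-0.14,-0.05,1,0,1]]'
python3 -m inch '[[0,0,-0.14,-0.05,1,0,1],[0,0,-0.14,-0.05,1,0,1],[0,0,-0.14,-0.05,1,0,1],[0,0,-0.14,-0.05,1,0,1],[0,0,-0.14,-0.05,1,0,1]]'
python3 -m inch '[[0,0,-0.14,-0.05,1,0,1],[0,0,-0.14,-0.05,1,0,1],[0,0,-0.14,-0.05,1,0,1],[0,0,-0.14,-0.05,0.8,0,1],[0,0,-0.14,-0.05,0.5,0,1]]'
```

```text
time: 6.25
position: [0.5317, -0.1385, 0.2197]
ee_rot: [[-0.002, 0.95, 0.313], [0.001, 0.313, -0.95], [-1.0, -0.002, -0.002]]
contact_force: [-0.5, -0.3, -2.0]
width: 0.0135
time: 6.88
position: [0.5253, -0.0137, 0.2198]
ee_rot: [[-0.002, 0.967, 0.254], [0.0, 0.254, -0.967], [-1.0, -0.002, -0.001]]
contact_force: [0.3, -0.5, -1.4]
width: 0.0137
time: 7.5
position: [0.5189, 0.1111, 0.2198]
ee_rot: [[-0.002, 0.981, 0.195], [-0.0, 0.195, -0.981], [-1.0, -0.002, -0.0]]
contact_force: [0.0, -0.8, -2.0]
width: 0.0138
time: 8.12
position: [0.5127, 0.2184, 0.2199]
ee_rot: [[-0.002, 0.991, 0.135], [-0.0, 0.135, -0.991], [-1.0, -0.002, 0.0]]
contact_force: [1.2, 0.5, -2.4]
width: 0.0141
```

```bash
python3 -m inch '[[0,0,0,0.05,0.7,0,1],[0,0,0,0,0.6,0,1],[0,0,0,0,0,0,1],[0,0,0,0,0,0,1]]'
python3 - <<'E'
from h import *
np.set_printoptions(precision=4,suppress=True)
out=[]
s=env.get_state();print(s["position"],s["ee_rot"],s["width"],s["contact_force"],s["torque"])
for n,(x0,y0) in (("top",(150,150)),("scene",(390,110))):
    p,d=get_image(n);cv2.imwrite(f"pics/{n}5.png",p);np.save(f"/tmp/{n}5.npy",d)
    k=4
    out.append(cv2.resize(p[y0:y0+600//k,x0:x0+400//k],None,fx=k,fy=k,interpolation=cv2.INTER_CUBIC))
    print(n,proj(n,s["position"]))
cv2.imwrite("pics/c5.png",np.hstack(out))
E
```

```text
time: 8.62
position: [0.5151, 0.2496, 0.221]
ee_rot: [[-0.0, 0.991, 0.135], [-0.0, 0.135, -0.991], [-1.0, -0.0, 0.0]]
contact_force: [0.4, 0.6, -1.9]
width: 0.0138
[0.5151 0.2496 0.221 ] [[-0.0001  0.9908  0.1352]
 [-0.0004  0.1352 -0.9908]
 [-1.     -0.0002  0.0004]] 0.013787045066176846 [ 0.4109  0.5868 -1.9112] [-0.0138 -0.1057 -0.0197]
top [[179.0709 212.9182]]
scene [[457.87   167.4358]]
```

View pics/c5.png

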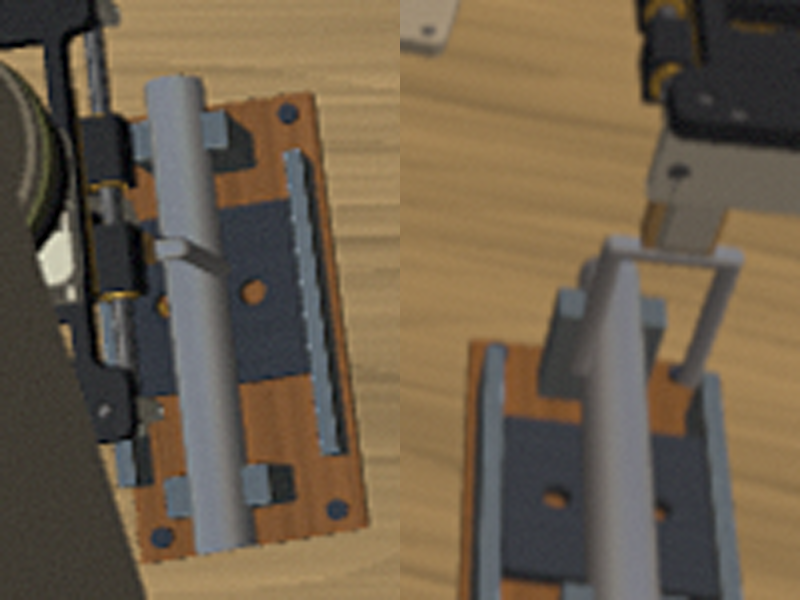

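```bash
python3 - <<'E'
from h import *
np.set_printoptions(precision=4,suppress=True)
T=np.array([.5151,.2496,.221]);th=np.radians(7.9);ex=np.array([np.cos(th),np.sin(th)]);ey=np.array([-ex[1],ex[0]])
for n in("scene","top"):
    P=cloud(n,np.load(f"/tmp/{n}5.npy"));im=cv2.imread(f"pics/{n}5.png");hsv=cv2.cvtColor(im,cv2.COLOR_BGR2HSV)
    a=(P[...,:2]-T[:2])@ex;b=(P[...,:2]-T[:2])@ey;z=P[...,2]
    gray=(hsv[...,1]<60)
    m=(abs(a)<.02)&(abs(b)<.06)&(z>.12)&(z<.207)&gray
    for z0 in np.arange(.13,.215,.01):
        k=m&(abs(z-z0)<.005)
        for sgn in(-1,1):
            kk=k&(b*sgn>0.002)
            if kk.sum()>3: print(n,"z%.3f"%z0,sgn,kk.sum(),"a %.4f b min %.4f mean %.4f max %.4f"%(np.median(a[kk]),np.percentile(b[kk],3),b[kk].mean(),np.percentile(b[kk],97)))
E
```

```text
scene z0.140 -1 20 a 0.0050 b min -0.0265 mean -0.0222 max -0.0172
scene z0.140 1 18 a 0.0046 b min 0.0216 mean 0.0252 max 0.0298
scene z0.150 -1 24 a 0.0044 b min -0.0261 mean -0.0226 max -0.0185
scene z0.150 1 21 a 0.0049 b min 0.0222 mean 0.0252 max 0.0289
scene z0.160 -1 22 a 0.0048 b min -0.0263 mean -0.0225 max -0.0176
scene z0.160 1 20 a 0.0055 b min 0.0219 mean 0.0252 max 0.0288
scene z0.170 -1 26 a 0.0048 b min -0.0262 mean -0.0219 max -0.0174
scene z0.170 1 17 a 0.0048 b min 0.0220 mean 0.0251 max 0.0284
scene z0.180 -1 24 a 0.0043 b min -0.0265 mean -0.0227 max -0.0179
scene z0.180 1 21 a 0.0048 b min 0.0220 mean 0.0250 max 0.0289
scene z0.190 -1 27 a 0.0046 b min -0.0261 mean -0.0224 max -0.0178
scene z0.190 1 23 a 0.0047 b min 0.0220 mean 0.0253 max 0.0290
scene z0.200 -1 27 a 0.0041 b min -0.0264 mean -0.0224 max -0.0180
scene z0.200 1 22 a 0.0051 b min 0.0222 mean 0.0252 max 0.0287
scene z0.210 -1 5 a 0.0042 b min -0.0259 mean -0.0224 max -0.0182
scene z0.210 1 4 a 0.0052 b min 0.0232 mean 0.0254 max 0.0276
top z0.140 -1 5 a -0.0014 b min -0.0304 mean -0.0291 max -0.0271
top z0.150 -1 7 a -0.0024 b min -0.0306 mean -0.0285 max -0.0242
top z0.160 -1 9 a -0.0023 b min -0.0305 mean -0.0284 max -0.0247
top z0.170 -1 7 a -0.0018 b min -0.0300 mean -0.0290 max -0.0272
top z0.180 -1 7 a -0.0007 b min -0.0303 mean -0.0285 max -0.0247
top z0.190 -1 10 a -0.0025 b min -0.0302 mean -0.0283 max -0.0254
top z0.200 -1 6 a -0.0020 b min -0.0303 mean -0.0293 max -0.0277
```

In both cameras the U-bolt hangs upright. It needs about +7 mm across the post and −1 mm along it. I shift, lower to just above the post, and check again.

```bash
python3 -m inch '[[0,0,0,-0.07,0.27,0,1],[0,0,0,0,0,-0.6,1],[0,0,0,0,0,-0.6,1],[0,0,0,0,0,-0.2,1],[0,0,0,0,0,0,1]]'
cat > look.py <<'E'
import sys
from h import *
np.set_printoptions(precision=4,suppress=True)
k0=sys.argv[1];out=[]
s=env.get_state();T=s["position"];print(T,s["ee_rot"][:,2],s["contact_force"],s["torque"],s["width"])
th=np.radians(7.9);ex=np.array([np.cos(th),np.sin(th)]);ey=np.array([-ex[1],ex[0]])
for n,(x0,y0) in (("top",(150,150)),("scene",(390,110))):
    p,d=get_image(n);cv2.imwrite(f"pics/{n}{k0}.png",p)
    out.append(cv2.resize(p[y0:y0+150,x0:x0+100],None,fx=4,fy=4,interpolation=cv2.INTER_CUBIC))
    P=cloud(n,d);hsv=cv2.cvtColor(p,cv2.COLOR_BGR2HSV)
    a=(P[...,:2]-T[:2])@ex;b=(P[...,:2]-T[:2])@ey;z=P[...,2];gray=hsv[...,1]<60
    for nm,lo,hi in(("legs",T[2]-.075,T[2]-.02),):
        for sg in(-1,1):
            k=(abs(a)<.012)&(b*sg>.017)&(b*sg<.034)&(z>max(lo,.06))&(z<hi)&gray
            if k.sum()>5: print(n,"leg",sg,k.sum(),"a %.4f b"%np.median(a[k]),np.percentile(b[k],[4,50,96]))
    for lo,hi in((-.09,-.02),(.02,.09)):
        k=(a>lo)&(a<hi)&(abs(b)<.025)&(z>.06)&(z<.092)&gray
        # exclude end blocks
        if k.sum()>30:
            from scipy.optimize import least_squares
            q=np.c_[b[k],z[k]]
            r=least_squares(lambda t:np.hypot(q[:,0]-t[0],q[:,1]-t[1])-.016,[0.,.069],loss="soft_l1",f_scale=.001);print(n,"post b,z",r.x,k.sum(),"at a",a[k].mean())
cv2.imwrite(f"pics/c{k0}.png",np.hstack(out))
E
python3 look.py 6
```

```text
time: 9.35
position: [0.5128, 0.2563, 0.1851]
ee_rot: [[-0.002, 0.991, 0.135], [-0.001, 0.135, -0.991], [-1.0, -0.002, 0.0]]
contact_force: [-0.6, -0.2, -1.2]
width: 0.0136
[0.5128 0.2563 0.1851] [ 0.1351 -0.9908  0.0005] [-0.5578 -0.2299 -1.1975] [-0.0475 -0.0888 -0.0412] 0.013593494011871564
top leg -1 36 a -0.0024 b [-0.0308 -0.0295 -0.0248]
top post b,z [-0.0022  0.0689] 487 at a -0.05480935185371259
top post b,z [-0.0022  0.0689] 487 at a 0.05669932704731598
scene leg -1 119 a 0.0047 b [-0.0259 -0.0224 -0.0174]
scene leg 1 107 a 0.0054 b [0.0224 0.0255 0.03  ]
scene post b,z [0.0021 0.0681] 269 at a -0.05122068533401648
scene post b,z [0.0023 0.0683] 591 at a 0.05846464848208205
```

View pics/c6.png

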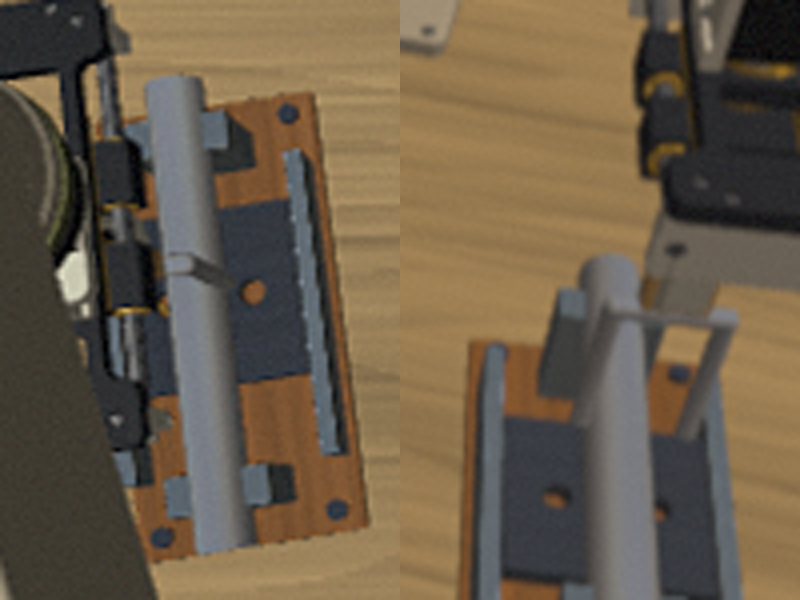

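Both cameras show the U centred on the post within 0.5 mm (scene legs mid +2.0 mm against post +2.2 mm, top −1.8 against −2.2). The holes read about +1 mm along. I lower it around the post to just above the plate.

```bash
python3 -m inch '[[0,0,0,0.04,0,-0.3,1],[0,0,0,0,0,-0.4,1],[0,0,0,0,0,-0.4,1],[0,0,0,0,0,-0.4,1],[0,0,0,0,0,0,1]]'
python3 -m inch '[[0,0,0,0,0,-0.25,1],[0,0,0,0,0,-0.1,1],[0,0,0,0,0,0,1]]'
python3 look.py 7
```

```text
time: 10.07
position: [0.5135, 0.2562, 0.1471]
ee_rot: [[-0.002, 0.991, 0.135], [-0.001, 0.135, -0.991], [-1.0, -0.002, 0.001]]
contact_force: [0.5, 0.2, -2.2]
width: 0.0139
time: 10.45
position: [0.5143, 0.2565, 0.1397]
ee_rot: [[-0.0, 0.991, 0.135], [-0.0, 0.135, -0.991], [-1.0, -0.0, 0.0]]
contact_force: [-0.3, -0.3, -2.2]
width: 0.0139
[0.5143 0.2565 0.1397] [ 0.1351 -0.9908  0.0001] [-0.3281 -0.2835 -2.1829] [-0.0296 -0.0713 -0.0071] 0.013915260843800811
top leg -1 42 a -0.0023 b [-0.0307 -0.0291 -0.0173]
top post b,z [-0.0022  0.0687] 442 at a -0.054157431241915056
top post b,z [-0.0022  0.0691] 378 at a 0.057141220247079336
scene leg -1 100 a 0.0048 b [-0.0258 -0.0224 -0.0176]
scene leg 1 110 a 0.0048 b [0.0219 0.0254 0.0303]
scene post b,z [0.0024 0.0682] 206 at a -0.05591593422760879
scene post b,z [0.0021 0.0683] 597 at a 0.058609548978864556
```

View pics/c7.png

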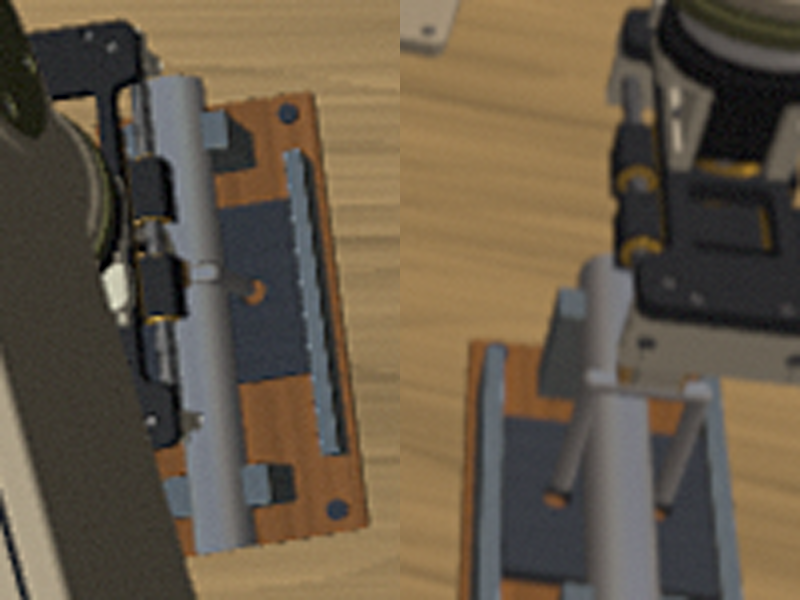

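The scene crop shows the leg ends directly over the holes, with the left leg end at (560,492) and the hole at (553,498). The bar is midway over the post. I now feel downward in small steps.

```bash
python3 -m inch '[[0,0,0,0,0,-0.1,1],[0,0,0,0,0,-0.1,1],[0,0,0,0,0,-0.1,1],[0,0,0,0,0,0,1]]'
python3 -m inch '[[0,0,0,0,0,-0.08,1],[0,0,0,0,0,0,1]]'
```

```text
time: 11.05
position: [0.5141, 0.2565, 0.132]
ee_rot: [[-0.001, 0.991, 0.135], [-0.0, 0.135, -0.991], [-1.0, -0.001, 0.0]]
contact_force: [-0.4, -0.7, -2.0]
width: 0.0141
time: 11.3
position: [0.5143, 0.2565, 0.1302]
ee_rot: [[-0.0, 0.991, 0.135], [-0.0, 0.135, -0.991], [-1.0, -0.0, 0.0]]
contact_force: [-0.3, -0.5, -1.7]
width: 0.0138
```

```bash
python3 -m inch '[[0,0,0,0,0,-0.08,1],[0,0,0,0,0,0,1]]'
python3 -m inch '[[0,0,0,0,0,-0.08,1],[0,0,0,0,0,0,1]]'
python3 -m inch '[[0,0,0,0,0,-0.08,1],[0,0,0,0,0,0,1]]'
```

```text
time: 11.55
position: [0.5142, 0.2565, 0.1281]
ee_rot: [[-0.0, 0.991, 0.135], [-0.0, 0.135, -0.991], [-1.0, -0.0, 0.0]]
contact_force: [0.1, -0.3, -0.6]
width: 0.0137
time: 11.8
position: [0.5142, 0.2565, 0.1261]
ee_rot: [[-0.0, 0.991, 0.135], [-0.0, 0.135, -0.991], [-1.0, -0.0, 0.0]]
contact_force: [0.1, -0.2, -2.7]
width: 0.0141
time: 12.05
position: [0.5142, 0.2565, 0.1241]
ee_rot: [[-0.0, 0.991, 0.135], [-0.0, 0.135, -0.991], [-1.0, -0.0, 0.0]]
contact_force: [0.1, -0.8, -1.9]
width: 0.0138
```

There is no contact force 7 mm below plate level, so both legs are in the holes. Continuing towards the plungers.

```bash
python3 -m inch '[[0,0,0,0,0,-0.1,1],[0,0,0,0,0,-0.1,1],[0,0,0,0,0,-0.05,1],[0,0,0,0,0,0,1]]'
python3 -m inch '[[0,0,0,0,0,-0.08,1],[0,0,0,0,0,0,1]]'
python3 -m inch '[[0,0,0,0,0,-0.08,1],[0,0,0,0,0,0,1]]'
python3 -m inch '[[0,0,0,0,0,-0.08,1],[0,0,0,0,0,0,1]]'
```

```text
time: 12.55
position: [0.5143, 0.2565, 0.118]
ee_rot: [[-0.0, 0.991, 0.135], [-0.0, 0.135, -0.991], [-1.0, -0.0, 0.0]]
contact_force: [0.0, -0.6, -2.8]
width: 0.0137
time: 12.8
position: [0.5148, 0.2565, 0.1163]
ee_rot: [[0.001, 0.991, 0.135], [-0.0, 0.135, -0.991], [-1.0, 0.001, 0.0]]
contact_force: [1.4, -1.4, -0.0]
width: 0.0139
time: 13.05
position: [0.515, 0.2566, 0.1141]
ee_rot: [[0.001, 0.991, 0.135], [0.0, 0.135, -0.991], [-1.0, 0.001, -0.0]]
contact_force: [4.3, -0.3, -3.1]
width: 0.0139
time: 13.3
position: [0.5147, 0.2566, 0.112]
ee_rot: [[0.001, 0.991, 0.135], [0.0, 0.135, -0.991], [-1.0, 0.001, 0.0]]
contact_force: [4.3, 0.3, -3.0]
width: 0.0136
```

```bash
python3 -m inch '[[0,0,0,0.03,0,-0.08,1],[0,0,0,0,0,0,1]]'
python3 -m inch '[[0,0,0,0,0,-0.08,1],[0,0,0,0,0,0,1]]'
python3 -m inch '[[0,0,0,0,0,-0.08,1],[0,0,0,0,0,0,1]]'
```

```text
time: 13.55
position: [0.5148, 0.2565, 0.1095]
ee_rot: [[-0.001, 0.991, 0.135], [-0.0, 0.135, -0.991], [-1.0, -0.001, 0.0]]
contact_force: [3.8, 0.7, -3.5]
width: 0.0136
time: 13.8
position: [0.5149, 0.2565, 0.1077]
ee_rot: [[-0.001, 0.991, 0.135], [-0.0, 0.135, -0.991], [-1.0, -0.001, 0.0]]
contact_force: [3.1, -0.7, -3.2]
width: 0.0137
time: 14.05
position: [0.515, 0.2566, 0.1058]
ee_rot: [[-0.0, 0.991, 0.135], [-0.0, 0.135, -0.991], [-1.0, -0.0, 0.0]]
contact_force: [2.6, -0.2, -2.1]
width: 0.014
```

```bash
python3 -m inch '[[0,0,0,0,0,-0.08,1],[0,0,0,0,0,0,1]]'
python3 -m inch '[[0,0,0,0,0,-0.06,1],[0,0,0,0,0,0,1]]'
python3 look.py 8
```

```text
time: 14.3
position: [0.5151, 0.2565, 0.1038]
ee_rot: [[0.0, 0.991, 0.135], [-0.0, 0.135, -0.991], [-1.0, 0.0, 0.0]]
contact_force: [3.9, -0.2, -3.8]
width: 0.014
time: 14.55
position: [0.5151, 0.2566, 0.1024]
ee_rot: [[0.0, 0.991, 0.135], [-0.0, 0.135, -0.991], [-1.0, 0.0, 0.0]]
contact_force: [3.3, -0.3, -1.8]
width: 0.0138
[0.5151 0.2566 0.1024] [ 0.1351 -0.9908  0.    ] [ 3.2959 -0.3492 -1.7721] [-0.2252 -0.9535 -0.0365] 0.013803651104678768
top leg -1 22 a -0.0027 b [-0.0307 -0.0251 -0.0173]
top post b,z [-0.002   0.0689] 295 at a -0.054364446359576775
top post b,z [-0.0021  0.069 ] 244 at a 0.06132737578094998
scene leg -1 41 a 0.0044 b [-0.0263 -0.0223 -0.0178]
scene leg 1 41 a 0.0049 b [0.0221 0.0254 0.0302]
scene post b,z [0.0025 0.0682] 141 at a -0.056480654295390696
scene post b,z [0.0023 0.0683] 598 at a 0.058713143989491595
```

View pics/c8.png

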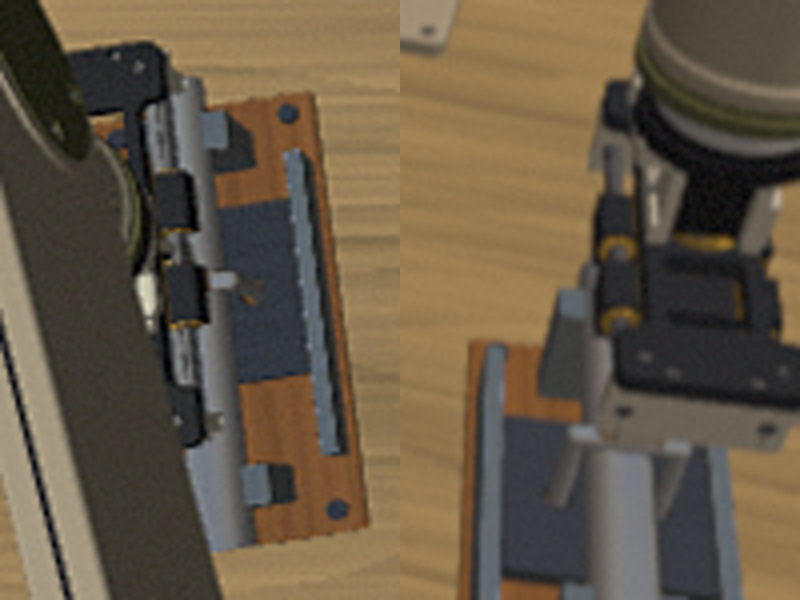

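The scene crop shows the legs disappearing into the plate, with the visible leg down to about 40 mm, so it is almost home. I press gently for the seating contact.

```bash
python3 -m inch '[[0,0,0,0,0,-0.03,1],[0,0,0,0,0,0,1]]'
python3 -m inch '[[0,0,0,0,0,-0.03,1],[0,0,0,0,0,0,1]]'
python3 -m inch '[[0,0,0,0,0,-0.03,1],[0,0,0,0,0,0,1]]'
```

```text
time: 14.9
position: [0.5152, 0.2566, 0.102]
ee_rot: [[0.0, 0.991, 0.135], [0.0, 0.135, -0.991], [-1.0, 0.0, -0.0]]
contact_force: [1.6, -1.7, -0.3]
width: 0.0139
time: 15.15
position: [0.5152, 0.2566, 0.1013]
ee_rot: [[0.0, 0.991, 0.135], [0.0, 0.135, -0.991], [-1.0, 0.0, -0.0]]
contact_force: [2.7, 0.1, 2.5]
width: 0.0138
time: 15.4
position: [0.5153, 0.2567, 0.1012]
ee_rot: [[0.0, 0.991, 0.135], [0.0, 0.135, -0.991], [-1.0, 0.0, -0.0]]
contact_force: [0.0, -1.6, 7.4]
width: 0.0137
```

```bash
python3 -m inch '[[0,0,0,0,0,-0.03,1],[0,0,0,0,0,0,1]]'
```

```text
time: 15.65
position: [0.5153, 0.2567, 0.101]
ee_rot: [[0.001, 0.991, 0.135], [0.0, 0.135, -0.991], [-1.0, 0.001, -0.0]]
contact_force: [-2.3, -2.7, 12.2]
width: 0.0137
```

The height has stopped at the predicted seat (101 mm) with 12 N. I ease off, open, and check before retreating.

```bash
python3 -m inch '[[0,0,0,0,0,0.04,1],[0,0,0,0,0,0,0.6],[0,0,0,0,0,0,0.2],[0,0,0,0,0,0,-0.2],[0,0,0,0,0,0,-0.2]]'
python3 -m inch '[[0,0,0,0,0,0,-0.2],[0,0,0,0,0,0.4,-0.2],[0,0,0,0,0,1,-0.2],[0,0,0,0,0,1,-0.2],[0,0,0,0,0,1,-0.2]]'
python3 -m inch '[[0,0,0,-0.5,-1,1,-0.2],[0,0,0,-0.5,-1,1,-0.2],[0,0,0,-0.5,-1,0,-0.2],[0,0,0,-0.5,-1,0,-0.2],[0,0,0,-0.5,-1,0,-0.2]]'
python3 -m inch '[[0,0,0,-0.5,-1,0,-0.2],[0,0,0,-0.5,-1,0,-0.2],[0,0,0,0,0,0,-0.2]]'
python3 - <<'E'
from h import *
np.set_printoptions(precision=4,suppress=True)
out=[]
th=np.radians(7.9);ex=np.array([np.cos(th),np.sin(th)]);ey=np.array([-ex[1],ex[0]]);T=np.array([.515,.2567])
for n,(x0,y0) in (("top",(150,150)),("scene",(390,150))):
    p,d=get_image(n);cv2.imwrite(f"pics/{n}9.png",p)
    out.append(cv2.resize(p[y0:y0+150,x0:x0+100],None,fx=4,fy=4,interpolation=cv2.INTER_CUBIC))
    P=cloud(n,d);a=(P[...,:2]-T)@ex;b=(P[...,:2]-T)@ey;z=P[...,2]
    k=(abs(a)<.025)&(abs(b)<.03)&(z>.125)&(z<.15)
    print(n,"grip top z",np.percentile(z[k],[50,90]),"ab",np.median(a[k]),np.median(b[k]),k.sum(),rect(P[k]))
    for sg in(-1,1):
        k=(abs(a)<.012)&(b*sg>.016)&(b*sg<.036)&(z>.09)&(z<.105); print(" bar end",sg,k.sum(),np.percentile(z[k],[50,95]) if k.sum() else "")
cv2.imwrite("pics/c9.png",np.hstack(out))
E
```

```text
time: 16.27
position: [0.5149, 0.2566, 0.1004]
ee_rot: [[-0.001, 0.991, 0.135], [-0.0, 0.135, -0.991], [-1.0, -0.001, 0.0]]
contact_force: [0.0, 0.4, -0.1]
width: 0.044
time: 16.9
position: [0.5152, 0.2566, 0.1874]
ee_rot: [[0.001, 0.991, 0.135], [0.0, 0.135, -0.991], [-1.0, 0.001, -0.0]]
contact_force: [0.4, -0.6, 0.0]
width: 0.0559
time: 17.52
position: [0.4523, 0.1309, 0.2367]
ee_rot: [[0.001, 0.991, 0.135], [0.0, 0.135, -0.991], [-1.0, 0.001, -0.0]]
contact_force: [-0.2, -0.5, 0.2]
width: 0.0559
time: 17.9
position: [0.4275, 0.0805, 0.2366]
ee_rot: [[0.002, 0.991, 0.133], [-0.0, 0.133, -0.991], [-1.0, 0.002, 0.0]]
contact_force: [-0.6, 0.8, -0.8]
width: 0.0557Traceback (most recent call last):
  File "<stdin>", line 10, in <module>
    return _quantile_unchecked(
        a, q, axis, out, overwrite_input, method, keepdims, weights)
    return _ureduce(a,
                    func=_quantile_ureduce_func,
    ...<5 lines>...
                    overwrite_input=overwrite_input,
                    method=method)
    r = func(a, **kwargs)
    result = _quantile(arr,
                       quantiles=q,
    ...<2 lines>...
                       out=out,
                       weights=wgt)
    slices_having_nans = np.isnan(arr[-1, ...])
                                  ~~~^^^^^^^^^
IndexError: index -1 is out of bounds for axis 0 with size 0
```

The arm still blocks the top view there, so I measure with the scene camera.

```bash
python3 -m inch '[[0,0,0,-0.5,-1,0,-0.2],[0,0,0,-0.5,-1,0,-0.2],[0,0,0,0,-1,0,-0.2],[0,0,0,0,-1,0,-0.2],[0,0,0,0,-1,0,-0.2]]'
python3 - <<'E'
from h import *
np.set_printoptions(precision=4,suppress=True)
out=[]
th=np.radians(7.9);ex=np.array([np.cos(th),np.sin(th)]);ey=np.array([-ex[1],ex[0]]);T=np.array([.515,.2567])
for n,(x0,y0) in (("top",(150,150)),("scene",(390,150))):
    p,d=get_image(n);cv2.imwrite(f"pics/{n}9.png",p)
    out.append(cv2.resize(p[y0:y0+150,x0:x0+100],None,fx=4,fy=4,interpolation=cv2.INTER_CUBIC))
    P=cloud(n,d);a=(P[...,:2]-T)@ex;b=(P[...,:2]-T)@ey;z=P[...,2]
    k=(abs(a)<.025)&(abs(b)<.03)&(z>.131)&(z<.15)
    if k.sum()>4: print(n,"grip top z",np.percentile(z[k],[50,90]),"ab",np.median(a[k]),np.median(b[k]),k.sum(),rect(P[k]))
    for sg in(-1,1):
        k=(abs(a)<.012)&(b*sg>.016)&(b*sg<.036)&(z>.085)&(z<.105); print(" bar end",sg,k.sum(),np.percentile(z[k],[50,95]) if k.sum() else "")
cv2.imwrite("pics/c9.png",np.hstack(out))
E
```

```text
time: 18.58
position: [0.4032, -0.0435, 0.2361]
ee_rot: [[0.001, 0.991, 0.136], [0.0, 0.136, -0.991], [-1.0, 0.001, -0.0]]
contact_force: [0.5, -0.2, 0.4]
width: 0.0559
top grip top z [0.1366 0.1385] ab -0.00014584016364956173 -0.0028562365919574165 107 [515.6682 254.4126  30.4341  13.7597 -84.6467]
 bar end -1 32 [0.0941 0.0998]
 bar end 1 7 [0.0918 0.095 ]
scene grip top z [0.1357 0.1374] ab 0.003879832919234549 0.0022745111440937143 121 [516.238  259.2156  29.4747  16.6422 -82.4567]
 bar end -1 31 [0.0924 0.0944]
 bar end 1 39 [0.0925 0.0946]
```

View pics/c9.png

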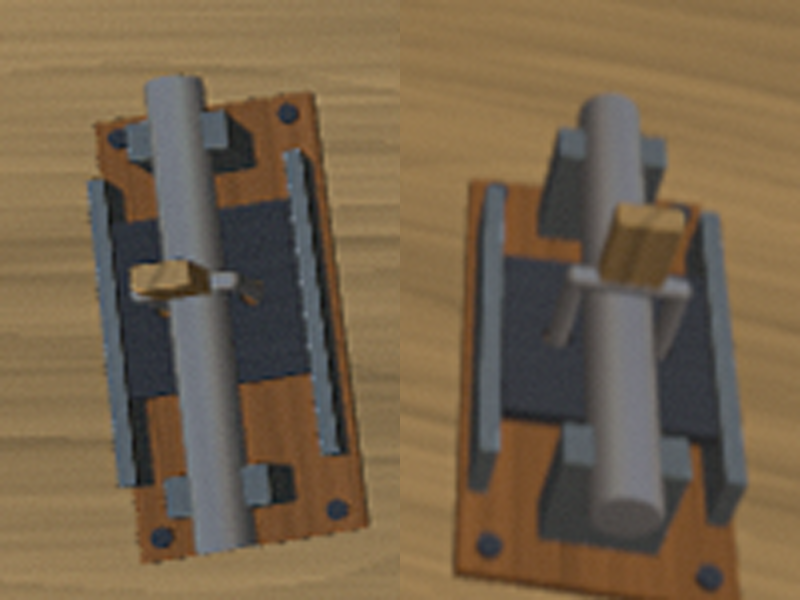

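View pics/scene9.png

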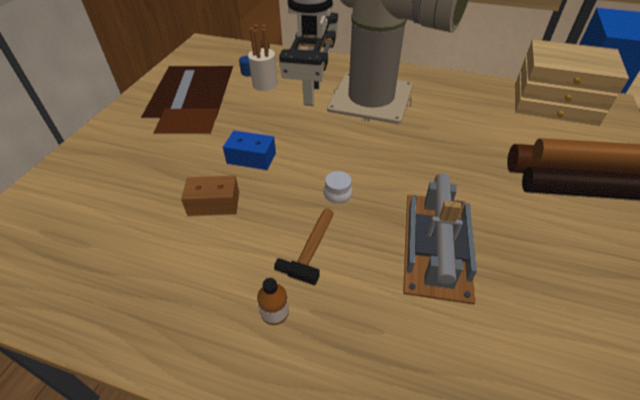

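The grip top reads 136.6 mm (top) and 135.7 mm (scene), against 137 mm expected when home. Both bar ends are level, and the bottle, tin, mallet and blue block are at the same pixels as at the start. Handing in.

```bash
python3 -c "
from cell import env
print(env.get_state()['time']);print(env.close_job())"
```

```text
18.675
the job is handed in; nothing more can be done
None
```

I took the U-bolt out of the brown block by its grip, passed its legs around the post and through both plate holes, and pressed it home. I then let go, backed the arm clear and handed the job in at 18.7 s of the 64 s allowed.

**Forces:** The highest reading, taken at the end of each move, was about 12 N, when the bar seated on the post. Entering the holes gave no reading beyond the U-bolt's own weight. Further down there was a sideways force of about 4 N, so I shifted under 1 mm along x.

**Last checks:**
- **Seated:** the U-bolt stopped with the tool at 101 mm, about where the fully-home position was worked out to be. The grip top reads 136.6 mm (top camera) and 135.7 mm (scene camera), against 137 mm expected.
- **Upright:** the scene camera puts both bar ends level within 0.2 mm. The top camera has them 2 mm apart, but it could see only 7 points of one end.
- **Bystanders:** the dye bottle, tin, mallet and blue block look unmoved in the last scene picture.

**Disagreements:**
- The two cameras differ by a steady 4–5 mm in y, more than the stated 2 mm. I aligned the U-bolt to the post within each camera's own view, and both agreed it was centred to about 0.5 mm.
- I did not see a clear push back from the spring plungers, only readings too small to tell from noise.

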